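Get the chocolate melter going: nest the cup, fit the knob, hold it pressed

TASK

Get the little chocolate melter ready and start it: first lower the loose steel cup, upright and gently, into the melter's steel pot so that it stands nested and centred on the pot's floor, and let go of it. Then take the loose white knob, turn it so that the flat in its bore matches the flat of the brass-coloured D-shaft on the red control box, and push it fully home on the shaft. Keep holding the knob pressed down against the shaft's spring, well past half of its travel but not with great force, and finish like that, still holding and pressing; leave the jars and other things around alone.

Things in the scene. Friction and masses are not known exactly. Their poses are not given: they have to be found in the camera images.
- cup: loose steel cup, round, open at the top, no handle, 75 mm high, outer diameter 54 mm at the bottom and 62 mm at the rim, wall 3 mm; 0.1 to 0.2 kg. Stands upright on the worktop. Origin: centre of its underside; z up along its axis (its yaw means nothing)
- pot_floor (a point): centre of the inner floor of the melter's fixed steel pot (left half of the melter, 78 mm across). The floor lies 20 mm above the worktop, the pot's rim 40 mm above the floor; inside it is 60 mm across at the floor and 72 mm at the rim. The nested cup stands on this floor and sticks out 35 mm above the rim
- melter: the melter, fixed to the worktop: black plate 110 (x) x 220 (y) x 15 mm, steel pot at y = +50 mm, red control box (96 x 88 mm, top 45 mm above the worktop) with the D-shaft at y = -60 mm. Origin: centre of the underside; at yaw 0 x points away from the robot, y to the left. Mind the wall cabinets: underside 0.47 m above the worktop, front at x = 0.6 m, right of y = 0.22 m
- shaft_seat (a point): centre of the top of the round collar (27 mm across) at the foot of the D-shaft, 58 mm above the worktop while the shaft is up; it moves down with the shaft, which does not turn. +x is the side of the shaft's flat, away from the robot at yaw 0 and marked by the longest white mark on the red box. The knob is home when its underside lies on the collar
- shaft_tip (a point): top centre of the brass-coloured D-shaft, 18 mm above the collar; the shaft is 16 mm in diameter with a flat on its +x side 4.5 mm from the axis; its top 4 mm taper (to 11 mm, flat at 3 mm). Axes as shaft_seat
- knob_bore (a point): centre of the mouth of the knob's bore, in its underside (same point and axes as knob). The bore is 20 mm deep, 19 mm across, with a flat on the +x side 6 mm from the axis: it goes over the shaft, with 1.5 mm of play, only when the knob's x points as shaft_seat's x (within about 10 degrees, not reversed)
- melter_shaft (a joint): how far the shaft is pressed down, m: 0 up (it settles at about 0.001), 0.010 fully down (stop). Spring of 900 N/m, 9 N at the stop; it comes up when released
- knob: loose white knob standing bore down: round skirt 44 mm across (37 at its top), 24 mm high; on it a bar grip 38 mm long (along x), 14 mm wide (y), total height 47 mm; about 45 g. A black line on the bar runs from its middle to the +x end and down that end: the side of the bore's flat. Origin: centre of the underside, z up
- honey_jar: bystander: jar with red lid, 65 mm across, 100 mm high; origin under its centre
- mug_b: bystander: white mug with dots, 93 mm high; origin under its centre
- tin_small: bystander: small green tin, 75 mm across, 58 mm high; origin under its centre
- spice_a: bystander: spice jar with black lid and red label, 41 mm across, 105 mm high; origin under its centre
- spice_c: bystander: spice jar with black lid and blue label, 41 mm across, 105 mm high; origin under its centre
- salt_shaker: bystander: glass shaker with grey top, 44 mm across, 90 mm high; origin under its centre
Things that resemble listed ones, but are neither listed nor needed, are in the scene too. Leave any turquoise look-alike of the cup alone.

How it is judged:
By the outcome, as a careful person would: the job done as asked, in the order asked, and still so for the second after the job is handed in, while the arm keeps its last pose, push and grip.
It also fails if it takes over 51 s, if anything falls off the work surface, if the arm or the gripper's body presses on something with over 40 N, if the wrist force passes 120 N, or if a joint passes its speed limit or range.

ROBOT

A 6-joint arm with a two-finger parallel gripper is mounted at the origin on a cart in front of the work surface, level with it; the furniture and walls round the work are solid. World frame = base frame: x ahead of the robot, y to its left, z up, the work surface at z = 0. Lengths are in m, angles in degrees, forces in N, time in s.
With the tool pointing down it reaches from about 0.275 to 0.725 m from the base axis. Payload 15.9 kg.
Tool frame: the origin (TCP) lies midway between the tips of the shut fingers; the grasp point (between the pads) lies 19 mm behind it (manip.hold_point_z is the distance from the TCP to the grasp point, in m); z points along the fingers, y is the line along which they close (so a half turn about z gives the same grasp; the last joint's range is limited). The gripper opens to 85 mm and grips with 20 to 120 N. Pads are 22 mm wide; open, the fingers measure 114 mm over their backs; the gripper's body (76 mm by 85 mm) begins 54 mm behind the grasp point. The pads swing forward as they close: fully open they stand 13 mm farther back than shut.
Start: joints at [73.167, 12.198, -1.971, 75.831, 0, 90], TCP at [0.145, 0.479, 0.231] pointing down, gripper open.
Joint ranges: [-170.91, 170.91], [-42.67, 98.43], [-65.05, 77.54], [-120.47, 116.71], [-90, 82.35], [-180, 180]. Speed limits (degrees/s): [108.29, 108.29, 136.94, 147.25, 180, 180].

INTERFACE

Orientations are given as a 3x3 rotation matrix whose columns are the frame's x, y, z axes.
In Python, from cell import monitor, imaging, manip gives the robot as it stands.
- The arm moves only by the shell command python3 -m creep 'ROWS' [FORCE]. ROWS is a JSON object whose one key "rows" holds a list of rows, each a list of 7 numbers: the shift along the tool's x, y, z in mm, then the turn, a rotation vector about the tool's x, y, z in degrees, then the finger opening in mm, from 0 to 85.4. A call has 1 to 5 rows; each row is the pose to reach, as a shift and turn from the pose commanded when the call began, along the tool's axes at that moment; what a row does not reach only later rows make up. A row lasts 1/12 s, in which the tool goes at most 41.7 mm and 7.16 degrees, less where a joint would pass 70% of its speed; a pose out of reach is approached as far as the arm can. A call with a gripper value outside its range is refused whole. The fingers move at their own pace and stop on an object; FORCE is the grip in N (left out, the last holds). Time passes only in rows, so rows that repeat a pose let the fingers close. It gives the time, the measured TCP pose, the force, the opening and the grip force at its end, in the units of the state.
- monitor.get_obs(): the state, without advancing time (a new reading comes with each control period).
- imaging.snapshot(name): name is "scene" or "top"; returns (picture, depth): 400x640x3 uint8, red, green, blue; 400x640 float32, m along the optical axis (not along the pixel's ray), 0 where there is no reading.
- imaging.get_calibration(name): a dict with "fx", "fy", "cx", "cy" (pixels), "extrinsics" (4x4, takes a point from world to camera coordinates). Camera axes: x right, y up, looking along -z (the intrinsics and any distortion apply to the point x, -y, -z); pixel columns grow to the right and rows downward; lengths in m; the calibration is good to about 2 mm. A picture is of the moment at which its call begins. get_calibration takes no time and is no camera call.
- manip.close_job(): hands the job in; it is judged then, once.
The state is a dict: "time": time; "qpos": joint angles; "joint_velocities": joint speeds; "joint_torque": joint torques, N m; "tcp_pos": TCP position; "eef_rot": TCP orientation; "contact_force": force on the tool from outside, world axes, zero at the start; "ft_torque": the same for the moment, N m; "grip_width": finger opening in m; "grip_force": force on a finger pad.
Only numpy, scipy, OpenCV 4.12 (cv2) and the standard library are available. Lean on these libraries where they do the work, as an engineer would, in place of code of your own. Each camera call takes 0.05 s, during which the arm holds its last target. There are 200 camera calls.

## Working session

There is one attempt and no reset: what is moved stays moved. The work goes in short steps, Python scripts to look and compute and a shell command to move; the robot and the scene stay as the last step left them, time stands still between calls to the robot, and variables do not carry over. Pictures are saved under pics/ and viewed, at most 13 in all, crops included, and the job is handed in when it is done.

```bash
mkdir -p pics
cat > h.py <<'E'
import numpy as np,cv2
from cell import monitor,imaging,manip
def snap(n,f=None):
    p,d=imaging.snapshot(n)
    np.savez('last_%s.npz'%n,p=p,d=d)
    if f: cv2.imwrite('pics/'+f,p[:,:,::-1])
    return p,d
def world(n,d):
    c=imaging.get_calibration(n);v,u=np.mgrid[:400,:640]
    P=np.stack([(u-c['cx'])/c['fx']*d,-(v-c['cy'])/c['fy']*d,-d,np.ones_like(d)],-1)
    return (P@np.linalg.inv(c['extrinsics']).T)[...,:3]
E
python3 - <<'E'
from h import *
for n in('scene','top'):
    snap(n,n+'0.png'); c=imaging.get_calibration(n);print(c)
o=monitor.get_obs();print(o,manip.hold_point_z)
E
```

```text
{'fx': 512.2068819446577, 'fy': 512.2068819446577, 'cx': 325.73171097884364, 'cy': 194.4073577131602, 'extrinsics': array([[ 0.89722622, -0.44087315,  0.02481883, -0.52406513],
       [ 0.21680543,  0.48879407,  0.84503003, -0.19780227],
       [-0.38468235, -0.75280225,  0.53414255, -0.81663821],
       [ 0.        ,  0.        ,  0.        ,  1.        ]])}
{'fx': 413.3494776019292, 'fy': 413.3494776019292, 'cx': 323.265700864696, 'cy': 195.3902117174714, 'extrinsics': array([[ 0.00686251, -0.99997383, -0.00228835,  0.00501365],
       [ 0.9696174 ,  0.00609455,  0.2445505 , -0.61092197],
       [-0.24453016, -0.00389705,  0.96963386, -0.98925669],
       [ 0.        ,  0.        ,  0.        ,  1.        ]])}
{'time': 0.1, 'qpos': array([ 7.31669903e+01,  1.22222383e+01, -2.00286299e+00,  7.58313724e+01,
        6.85106109e-04,  9.00001737e+01]), 'joint_velocities': array([ 0.0170086 , -0.04481015,  0.19814787, -0.04236468,  0.00987194,
       -0.12451721]), 'joint_torque': array([ 2.31216109e-03, -6.87246180e+01,  4.87810850e+01,  1.21606808e-02,
        1.57264571e-04, -6.31452053e-06]), 'tcp_pos': array([0.14470281, 0.47829582, 0.23087577]), 'eef_rot': array([[-9.57151938e-01,  2.89586050e-01, -2.96873180e-04],
       [ 2.89586202e-01,  9.57151476e-01, -9.39956327e-04],
       [ 1.19543627e-05, -9.85651397e-04, -9.99999514e-01]]), 'contact_force': array([ 0.0071253 ,  0.13470964, -0.58298323]), 'ft_torque': array([ 0.00653682, -0.00268604, -0.02613964]), 'grip_force': 0.0, 'grip_width': 0.0853244259729649} 0.0187
```

View pics/scene0.png

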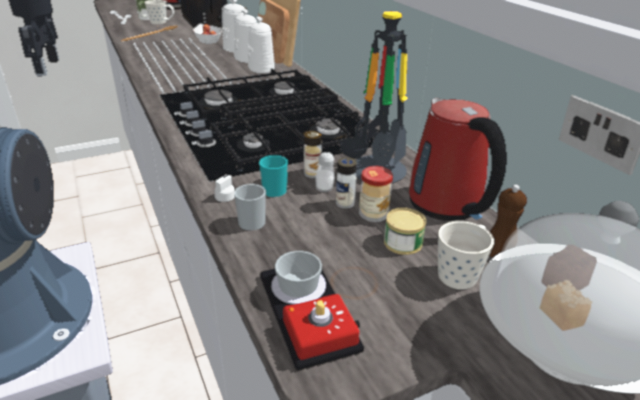

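View pics/top0.png

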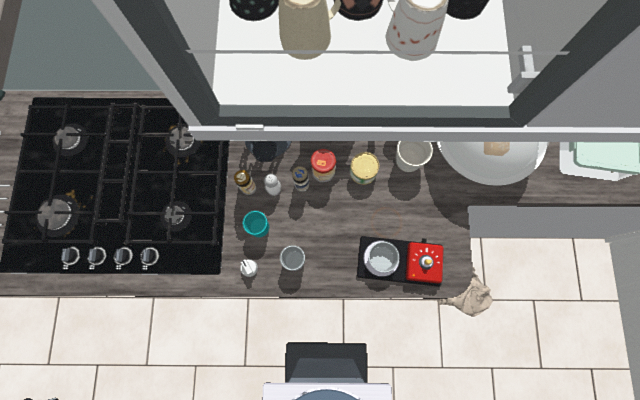

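The grey cup is at scene (251,207) and top (292,258), with the knob at scene (225,188) and top (249,268). In the top view the pot is at (381,258) and the shaft at about (427,262). I'll enlarge the top and scene crops next.

Run:
```python
from h import *
T=np.load('last_top.npz');S=np.load('last_scene.npz')
a=cv2.resize(T['p'][235:290,235:315],None,fx=5,fy=5,interpolation=cv2.INTER_CUBIC)
b=cv2.resize(T['p'][230:295,350:450],None,fx=5,fy=5,interpolation=cv2.INTER_CUBIC)
c=cv2.resize(S['p'][165:235,205:275],None,fx=4,fy=4,interpolation=cv2.INTER_CUBIC)
d=cv2.resize(S['p'][245:365,255:365],None,fx=2.3,fy=2.3,interpolation=cv2.INTER_CUBIC)
im=np.zeros((600,800,3),np.uint8)
for q,(x,y) in((a,(0,0)),(b,(0,275)),(c,(510,0)),(d,(510,290))): im[y:y+q.shape[0],x:x+q.shape[1]]=q[:600-y,:800-x]
cv2.imwrite('pics/c1.png',im[:,:,::-1])
W=world('top',T['d']);V=world('scene',S['d'])
for n,w in(('top',W),('scene',V)):
  # counter region height stats
  x,y,z=w[...,0],w[...,1],w[...,2]
  for nm,(u0,u1,v0,v1),(z0,z1) in ([('cuprim',(275,310,240,280),(.066,.085)),('knobtop',(235,262,255,282),(.04,.06)),('knobskirt',(235,262,255,282),(.01,.06)),('potrim',(355,402,235,283),(.052,.07)),('box',(402,448,235,290),(.040,.05)),('shaft',(415,440,250,275),(.067,.085))] if n=='top' else [('cuprim',(230,270,180,232),(.066,.085)),('knobtop',(212,237,172,202),(.04,.06)),('knob',(212,237,172,202),(.01,.06)),('potrim',(270,326,248,304),(.052,.07)),('box',(280,360,290,360),(.040,.05)),('shaft',(305,335,295,330),(.067,.085))]):
    m=np.zeros(z.shape,bool);m[v0:v1,u0:u1]=1;m&=(z>z0)&(z<z1)
    if m.sum()>4:
      xy=np.c_[x[m],y[m]].astype(np.float32);(cc,r)=cv2.minEnclosingCircle(xy)
      print(n,nm,m.sum(),np.round(xy.mean(0),4),'circ',np.round(cc,4),round(r,4),'z',np.round(np.percentile(z[m],[5,50,95]),4),'rect',cv2.minAreaRect(xy*1000))
```

```text
top cuprim 103 [0.4527 0.0874] circ [0.4518 0.0854] 0.0308 z [0.0702 0.0743 0.0778] rect ((451.6357727050781, 85.76528930664062), (57.648807525634766, 60.14924240112305), 1.1758594512939453)
top knobtop 87 [0.4299 0.2033] circ [0.4304 0.2036] 0.0196 z [0.043  0.0466 0.0505] rect ((430.427001953125, 203.70083618164062), (38.903438568115234, 14.09882640838623), 31.217208862304688)
top knobskirt 223 [0.4292 0.2009] circ [0.4296 0.2028] 0.021 z [0.0171 0.0267 0.0492] rect ((429.3115234375, 202.02090454101562), (40.932525634765625, 38.96961975097656), 1.6027252674102783)
top potrim 143 [ 0.4585 -0.1479] circ [ 0.4568 -0.1445] 0.0391 z [0.054  0.0593 0.0627] rect ((456.26043701171875, -144.02027893066406), (73.6291732788086, 75.5333251953125), 88.6302719116211)
top box 1156 [ 0.445  -0.2521] circ [ 0.4457 -0.2538] 0.0619 z [0.0417 0.0451 0.0483] rect ((445.7125549316406, -252.92616271972656), (87.32334899902344, 95.67162322998047), 84.34696197509766)
top shaft 30 [ 0.4444 -0.2521] circ [ 0.4454 -0.2527] 0.0076 z [0.0699 0.073  0.0775] rect ((444.0520324707031, -252.40513610839844), (14.213
[... 510 characters left out ...]
0464] rect ((421.2508239746094, 156.49954223632812), (127.03440856933594, 41.508331298828125), 75.94099426269531)
scene potrim 408 [ 0.4606 -0.1419] circ [ 0.4604 -0.1434] 0.0403 z [0.0525 0.0567 0.0597] rect ((459.8477478027344, -142.66940307617188), (78.50341033935547, 75.24790954589844), 64.58130645751953)
scene box 2359 [ 0.4461 -0.2576] circ [ 0.4501 -0.2528] 0.0621 z [0.0413 0.0436 0.0457] rect ((448.72442626953125, -252.13790893554688), (88.10857391357422, 95.6491928100586), 84.74493408203125)
scene shaft 71 [ 0.4468 -0.2545] circ [ 0.4471 -0.2538] 0.008 z [0.0674 0.0722 0.0752] rect ((446.9259338378906, -253.93113708496094), (11.595282554626465, 14.29289436340332), 4.535179615020752)
```

View pics/c1.png

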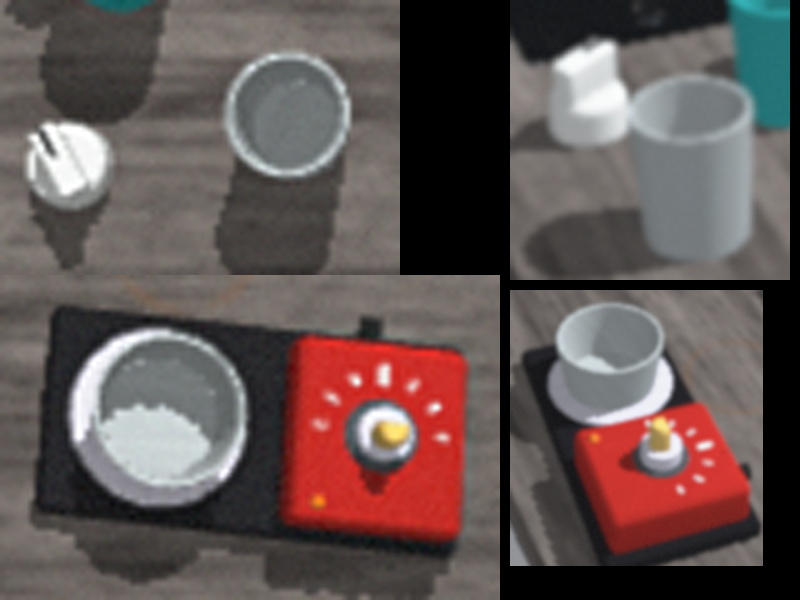

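The black line on the knob points to +x+y, so its yaw is about +31°. The melter's yaw is about -5.6°, with the long mark on the +x side. Next I align the tool with the world axes and move towards the cup.

```bash
python3 -m creep '{"rows":[[-25,-17,0,0,0,-4,85],[-58,-40,0,0,0,-9,85],[-92,-64,0,0,0,-14,85],[-126,-88,0,0,0,-16.8,85],[-160,-112,0,0,0,-16.8,85]]}' 25; python3 -c "
from h import *
o=monitor.get_obs();print(o['qpos'],o['tcp_pos'],o['eef_rot'])"
```

```text
time: 0.52
tcp_pos: [0.2659, 0.3233, 0.2311]
eef_rot: [[-1.0, -0.004, -0.0], [-0.004, 1.0, -0.0], [0.0, -0.0, -1.0]]
contact_force: [1.2, 1.3, -0.3]
grip_width: 0.0851
grip_force: 0.0
[ 5.05621824e+01  2.65059596e+00 -1.30568089e+01  7.43118047e+01
 -4.08321701e-03  5.03400636e+01] [0.26594342 0.32329407 0.2311056 ] [[-9.99992473e-01 -3.87673128e-03 -1.57937976e-04]
 [-3.87668311e-03  9.99992439e-01 -3.04205085e-04]
 [ 1.59116104e-04 -3.03590520e-04 -9.99999941e-01]]
```

```bash
python3 -m creep '{"rows":[[-24,-30,8,0,0,0,85],[-48,-60,20,0,0,0,85],[-72,-90,35,0,0,0,85],[-95,-120,50,0,0,0,85],[-118,-150,65,0,0,0,85]]}'; python3 -m creep '{"rows":[[-24,-30,10,0,0,0,85],[-48,-60,22,0,0,0,85],[-70,-89,35,0,0,0,85],[-70,-89,35,0,0,0,85],[-70,-89,35,0,0,0,85]]}'; python3 -c "
from h import *
p,d=snap('scene');q,e=snap('top')
im=np.hstack([cv2.resize(p[90:250,190:330],None,fx=3,fy=3),cv2.resize(q[190:310,220:340],None,fx=3,fy=3)])
cv2.imwrite('pics/c2.png',im[:,:800,::-1]);print(im.shape,monitor.get_obs()['tcp_pos'])"
```

```text
time: 0.93
tcp_pos: [0.3841, 0.1731, 0.1657]
eef_rot: [[-1.0, 0.001, 0.0], [0.001, 1.0, 0.0], [-0.0, 0.0, -1.0]]
contact_force: [0.1, 0.8, 0.6]
grip_width: 0.0848
grip_force: 0.0
time: 1.35
tcp_pos: [0.4534, 0.0843, 0.1303]
eef_rot: [[-1.0, 0.004, -0.002], [0.004, 1.0, -0.0], [0.002, -0.0, -1.0]]
contact_force: [-0.3, 0.8, 0.8]
grip_width: 0.0852
grip_force: 0.0Traceback (most recent call last):
  File "<string>", line 4, in <module>
    im=np.hstack([cv2.resize(p[90:250,190:330],None,fx=3,fy=3),cv2.resize(q[190:310,220:340],None,fx=3,fy=3)])
    return _nx.concatenate(arrs, 1, dtype=dtype, casting=casting)
           ~~~~~~~~~~~~~~~^^^^^^^^^^^^^^^^^^^^^^^^^^^^^^^^^^^^^^^
ValueError: all the input array dimensions except for the concatenation axis must match exactly, but along dimension 0, the array at index 0 has size 480 and the array at index 1 has size 360
```

```bash
python3 -c "
from h import *
p=np.load('last_scene.npz')['p'];q=np.load('last_top.npz')['p']
im=np.hstack([cv2.resize(p[100:240,190:330],None,fx=3,fy=3),cv2.resize(q[180:320,220:340],None,fx=3,fy=3)])
cv2.imwrite('pics/c2.png',im[:,:800,::-1]);print(monitor.get_obs()['tcp_pos'])"
```

```text
[0.45297233 0.08613139 0.13126085]
```

View pics/c2.png

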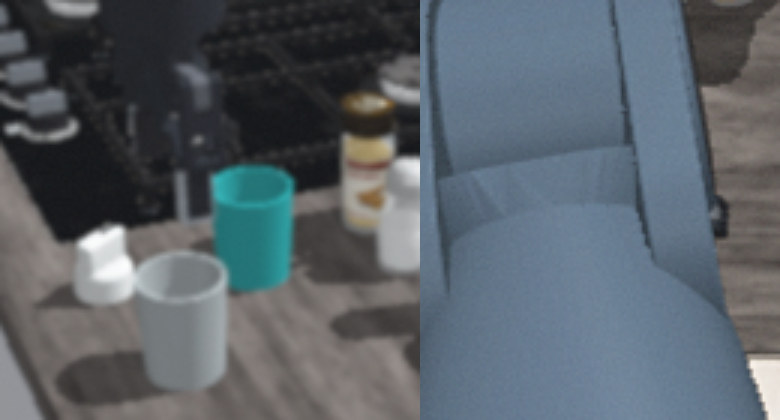

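The gripper is straddling the cup's axis as computed: the near fingertip at crop (190,215) matches the projected TCP. Next I descend and grip.

```bash
python3 -m creep '{"rows":[[-1,0,25,0,0,0,85],[-1,0,55,0,0,0,85],[-1,0,80,0,0,0,85],[-1,0,88,0,0,0,85],[-1,0,88,0,0,0,75]]}' 30 && python3 -m creep '{"rows":[[0,0,0,0,0,0,68],[0,0,0,0,0,0,64],[0,0,0,0,0,0,60],[0,0,0,0,0,0,54],[0,0,0,0,0,0,50]]}' 30
```

```text
time: 1.87
tcp_pos: [0.4528, 0.0866, 0.0423]
eef_rot: [[-1.0, -0.001, -0.003], [-0.001, 1.0, -0.0], [0.003, -0.0, -1.0]]
contact_force: [-0.3, -0.1, -0.0]
grip_width: 0.0756
grip_force: 0.0
time: 2.28
tcp_pos: [0.4558, 0.0866, 0.0453]
eef_rot: [[-1.0, 0.0, 0.003], [0.0, 1.0, 0.001], [-0.003, 0.001, -1.0]]
contact_force: [-1.5, 2.2, 10.5]
grip_width: 0.0605
grip_force: 30.2
```

```bash
python3 -m creep '{"rows":[[0,0,-5,0,0,0,45],[0,0,-20,0,0,0,45],[0,0,-50,0,0,0,45],[0,0,-85,0,0,0,45],[0,0,-105,0,0,0,45]]}' 30; python3 -m creep '{"rows":[[0,0,-10,0,0,0,45],[0,0,-10,0,0,0,45]]}';python3 -c "
from h import *
p,d=snap('scene');o=monitor.get_obs();print(o['tcp_pos'],o['eef_rot'])
cv2.imwrite('pics/c3.png',cv2.resize(p[90:250,190:390],None,fx=4,fy=3.75,interpolation=2)[:600,:800,::-1])"
```

```text
time: 2.7
tcp_pos: [0.4553, 0.0861, 0.1526]
eef_rot: [[-1.0, 0.001, 0.004], [0.001, 1.0, 0.001], [-0.004, 0.001, -1.0]]
contact_force: [1.4, -0.2, -0.8]
grip_width: 0.0607
grip_force: 33.1
time: 2.87
tcp_pos: [0.4557, 0.0862, 0.1608]
eef_rot: [[-1.0, 0.001, 0.004], [0.001, 1.0, 0.001], [-0.004, 0.001, -1.0]]
contact_force: [0.6, -0.5, -0.7]
grip_width: 0.0607
grip_force: 33.1
[0.45492797 0.08601018 0.15895067] [[-9.99997993e-01  5.74764436e-04  1.91944943e-03]
 [ 5.75293017e-04  9.99999797e-01  2.74841262e-04]
 [-1.91929107e-03  2.75944956e-04 -9.99998120e-01]]
```

View pics/c3.png

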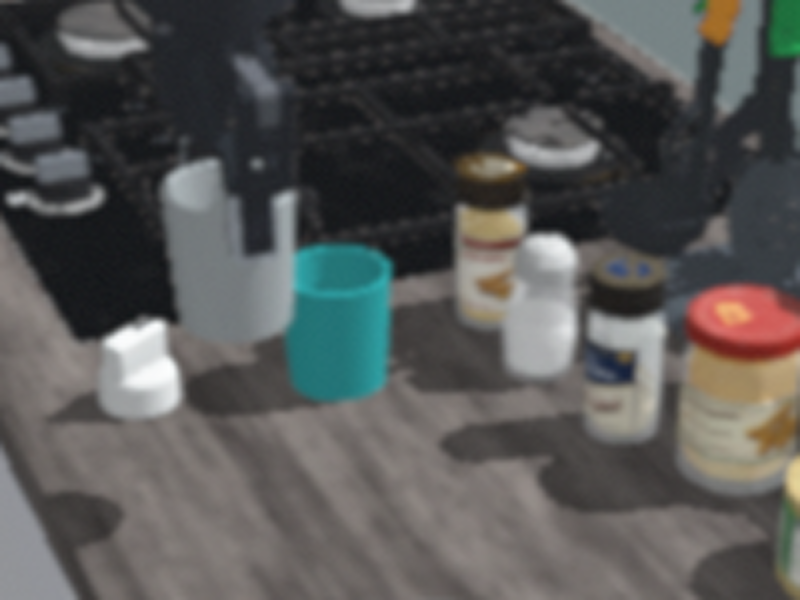

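The cup is held upright: its rim is at crop (165–297, 170–200) and its bottom is clear of the worktop near (235,330). Next I carry it over the pot.

```bash
python3 -m creep '{"rows":[[0,-20,0,0,0,0,45],[0,-60,0,0,0,0,45],[-1,-100,0,0,0,0,45],[-2,-140,0,0,0,0,45],[-3,-180,0,0,0,0,45]]}' 30; python3 -m creep '{"rows":[[0,-30,0,0,0,0,45],[0,-50,0,0,0,0,45],[0,-50,20,0,0,0,45],[0,-50,20,0,0,0,45],[0,-50,20,0,0,0,45]]}';python3 -c "
from h import *
p,d=snap('scene');o=monitor.get_obs();print(o['tcp_pos'],o['eef_rot'])
cv2.imwrite('pics/c4.png',cv2.resize(p[200:350,230:380],None,fx=4,fy=4,interpolation=2)[:600,:800,::-1])
w=world('scene',d)
z=w[...,2];m=np.zeros(z.shape,bool);m[190:300,255:345]=1;hsv=cv2.cvtColor(p,cv2.COLOR_RGB2HSV);
m&=(hsv[...,2]>90)&(hsv[...,1]<60)
for a in np.arange(.05,.19,.01):
  k=m&(z>a)&(z<a+.01)
  if k.sum()>8:
    q=w[k];A=np.c_[2*q[:,:2],np.ones(len(q))];s=np.linalg.lstsq(A,(q[:,:2]**2).sum(1),rcond=None)[0];print(round(a,3),k.sum(),q[:,:2].min(0).round(3),q[:,:2].max(0).round(3),s[:2].round(4),round(float(np.sqrt(s[2]+s[0]**2+s[1]**2)),4))
"
```

```text
time: 3.33
tcp_pos: [0.456, -0.0956, 0.1567]
eef_rot: [[-1.0, -0.0, -0.002], [-0.0, 1.0, 0.0], [0.002, 0.0, -1.0]]
contact_force: [1.1, 0.2, -0.7]
grip_width: 0.0607
grip_force: 33.2
time: 3.75
tcp_pos: [0.4557, -0.1436, 0.1366]
eef_rot: [[-1.0, 0.001, -0.004], [0.001, 1.0, 0.001], [0.004, 0.001, -1.0]]
contact_force: [0.4, 0.2, -0.1]
grip_width: 0.0605
grip_force: 33.3
[ 0.45640307 -0.14342202  0.13756351] [[-9.99997433e-01  2.31450462e-04 -2.25385643e-03]
 [ 2.29568465e-04  9.99999625e-01  8.35234616e-04]
 [ 2.25404890e-03  8.34715058e-04 -9.99997111e-01]]
0.05 330 [ 0.422 -0.182] [ 0.499 -0.108] [ 0.4601 -0.1438] 0.0366
0.06 13 [ 0.422 -0.181] [ 0.497 -0.115] [ 0.4599 -0.1443] 0.037
0.09 144 [ 0.428 -0.172] [ 0.479 -0.139] [ 0.4553 -0.1443] 0.0262
0.1 156 [ 0.427 -0.173] [ 0.48  -0.138] [ 0.4557 -0.1437] 0.0273
0.11 158 [ 0.427 -0.173] [ 0.48  -0.139] [ 0.4555 -0.144 ] 0.0277
0.12 180 [ 0.427 -0.175] [ 0.481 -0.117] [ 0.4554 -0.1448] 0.0278
0.13 198 [ 0.426 -0.179] [ 0.483 -0.116] [ 0.4552 -0.1454] 0.028
0.14 227 [ 0.426 -0.188] [ 0.482 -0.115] [ 0.4577 -0.1481] 0.0304
0.15 234 [ 0.425 -0.19 ] [ 0.48  -0.115] [ 0.4581 -0.1483] 0.031
0.16 207 [ 0.425 -0.189] [ 0.476 -0.107] [ 0.4603 -0.1475] 0.0336
0.17 31 [ 0.444 -0.189] [ 0.462 -0.102] [ 0.4777 -0.1443] 0.0475
```

View pics/c4.png

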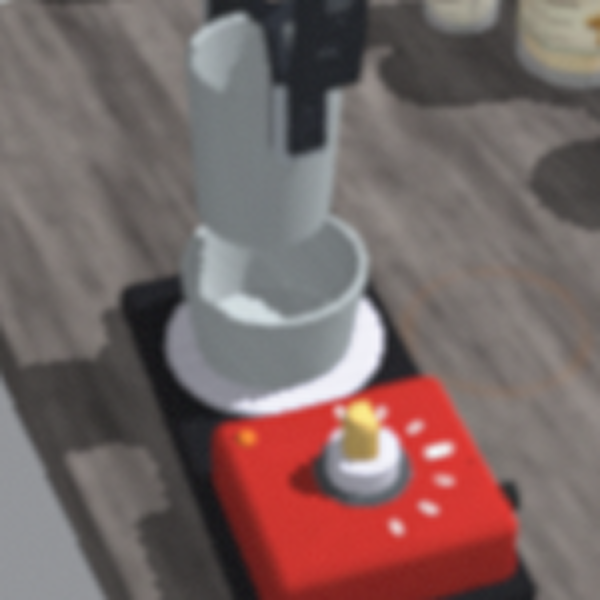

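The cup hangs over the pot with its axis at x=0.4555, while the pot's axis is at 0.460, both from the same camera. Their y values agree. I'll shift +4 mm in x and lower gently.

```bash
python3 -m creep '{"rows":[[-4,0,0,0,0,0,45],[-4,0,15,0,0,0,45],[-4,0,30,0,0,0,45],[-4,0,45,0,0,0,45],[-4,0,54,0,0,0,45]]}' 30; python3 -m creep '{"rows":[[0,0,4,0,0,0,45],[0,0,6,0,0,0,45],[0,0,8,0,0,0,45],[0,0,10,0,0,0,45],[0,0,12,0,0,0,45]]}'
```

```text
time: 4.22
tcp_pos: [0.4613, -0.1434, 0.0835]
eef_rot: [[-1.0, -0.001, -0.0], [-0.001, 1.0, 0.0], [0.0, 0.0, -1.0]]
contact_force: [-0.1, 0.3, -1.3]
grip_width: 0.0606
grip_force: 33.3
time: 4.63
tcp_pos: [0.4617, -0.1442, 0.0727]
eef_rot: [[-1.0, 0.001, 0.001], [0.001, 1.0, -0.0], [-0.001, -0.0, -1.0]]
contact_force: [-0.7, -0.5, -0.1]
grip_width: 0.0606
grip_force: 33.3
```

```bash
python3 -m creep '{"rows":[[0,0,1,0,0,0,45],[0,0,2,0,0,0,45],[0,0,3,0,0,0,45],[0,0,4,0,0,0,45],[0,0,5,0,0,0,45]]}'; python3 -m creep '{"rows":[[0,0,0.5,0,0,0,45],[0,0,1,0,0,0,45],[0,0,1.5,0,0,0,45],[0,0,2,0,0,0,45]]}'
```

```text
time: 5.05
tcp_pos: [0.4613, -0.1441, 0.0673]
eef_rot: [[-1.0, 0.001, 0.0], [0.001, 1.0, -0.0], [-0.0, -0.0, -1.0]]
contact_force: [0.3, -0.3, -2.0]
grip_width: 0.0606
grip_force: 33.3
time: 5.38
tcp_pos: [0.4613, -0.1441, 0.0654]
eef_rot: [[-1.0, 0.001, 0.0], [0.001, 1.0, -0.0], [-0.0, -0.0, -1.0]]
contact_force: [-0.8, 3.0, 7.6]
grip_width: 0.0611
grip_force: 34.0
```

The contact height matches the floor (0.0453 + 0.020). I release gradually and retreat.

```bash
python3 -m creep '{"rows":[[0,0,-0.5,0,0,0,62],[0,0,-0.5,0,0,0,64],[0,0,-0.5,0,0,0,70],[0,0,-0.5,0,0,0,80],[0,0,-0.5,0,0,0,85]]}'; python3 -m creep '{"rows":[[0,0,0,0,0,0,85],[0,0,-10,0,0,0,85],[0,0,-35,0,0,0,85],[0,0,-70,0,0,0,85],[0,0,-105,0,0,0,85]]}'; python3 -m creep '{"rows":[[5,40,0,0,0,-6,85],[10,80,0,0,0,-12,85],[15,120,0,0,0,-18,85],[18,160,0,0,0,-24,85],[20,200,0,0,0,-31,85]]}'; python3 -c "
from h import *
p,d=snap('scene');q,e=snap('top');print(monitor.get_obs()['tcp_pos'])
im=np.hstack([cv2.resize(p[220:340,250:350],None,fx=4,fy=4,interpolation=2),cv2.resize(q[220:300,355:455],None,fx=4,fy=6,interpolation=2)])
cv2.imwrite('pics/c5.png',im[:,:,::-1])
w=world('top',e)
def fit(w,u0,u1,v0,v1,z0,z1):
    m=np.zeros(w.shape[:2],bool);m[v0:v1,u0:u1]=1;m&=(w[...,2]>z0)&(w[...,2]<z1);r=w[m]
    c,R=cv2.minEnclosingCircle(r[:,:2].astype(np.float32));return m.sum(),np.round(c,4),round(R,4),np.median(r[:,2]).round(4)
print('cup top',fit(w,350,405,225,290,.088,.105)); print('pot',fit(w,350,405,225,290,.053,.066))
w=world('scene',d);print('cup sc',fit(w,265,340,215,300,.087,.105));print('pot',fit(w,265,330,235,300,.05,.064))
"
```

```text
time: 5.8
tcp_pos: [0.4613, -0.1441, 0.0659]
eef_rot: [[-1.0, 0.001, 0.0], [0.001, 1.0, -0.0], [-0.0, -0.0, -1.0]]
contact_force: [0.1, -0.4, 0.4]
grip_width: 0.0848
grip_force: 0.0
time: 6.22
tcp_pos: [0.4604, -0.1439, 0.1725]
eef_rot: [[-1.0, 0.001, -0.001], [0.001, 1.0, 0.0], [0.001, 0.0, -1.0]]
contact_force: [1.3, 1.1, 0.3]
grip_width: 0.0846
grip_force: 0.0
time: 6.63
tcp_pos: [0.4407, 0.0576, 0.1718]
eef_rot: [[-0.855, -0.518, 0.001], [-0.518, 0.855, 0.0], [-0.001, -0.0, -1.0]]
contact_force: [1.1, -0.5, 0.6]
grip_width: 0.0849
grip_force: 0.0
[0.44087914 0.06063445 0.1717319 ]
cup top (np.int64(110), array([ 0.4572, -0.1455]), 0.031, np.float64(0.0948))
pot (np.int64(139), array([ 0.4569, -0.1439]), 0.0386, np.float64(0.0599))
cup sc (np.int64(347), array([ 0.46  , -0.1442]), 0.0323, np.float64(0.0919))
pot (np.int64(594), array([ 0.46  , -0.1443]), 0.0395, np.float64(0.0574))
```

View pics/c5.png

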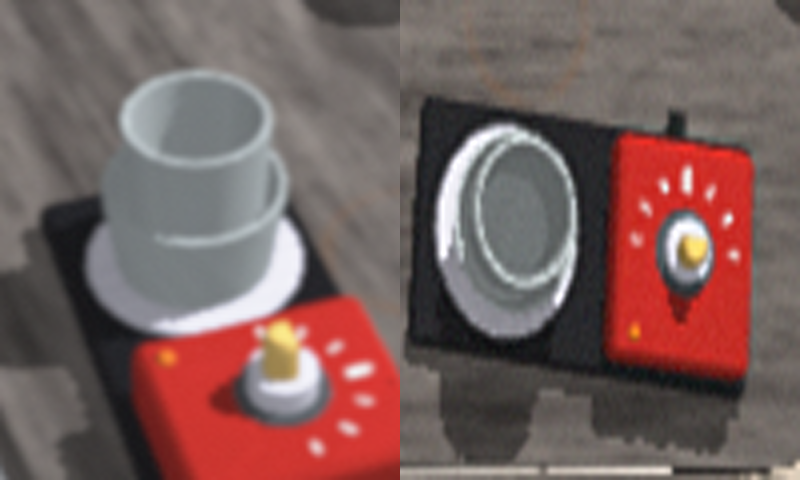

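The cup stands nested and centred: rim z is 0.095 and it is concentric with the pot in both views. Now the knob.

Run:
```python
from h import *
S=np.load('last_scene.npz');w=world('scene',S['d']);m=np.zeros(w.shape[:2],bool);m[170:205,205:240]=1
m&=(w[...,2]>.04)&(w[...,2]<.052)&(w[...,0]>.4)&(w[...,1]>.17);r=w[m]
print(m.sum(),r.mean(0),cv2.minAreaRect((r[:,:2]*1000).astype(np.float32)))
T=np.load('last_top.npz');w=world('top',T['d']);m=np.zeros(w.shape[:2],bool);m[250:285,235:265]=1
m&=(w[...,2]>.041)&(w[...,2]<.055)&(w[...,1]>.17);r=w[m];print(m.sum(),r.mean(0) if m.any() else 0)
o=monitor.get_obs()
for k in((.4304,.2036),(.4315,.2025)):print((o['eef_rot'].T@(np.array([*k,.026])-o['tcp_pos'])*1000).round(1))
```

```text
83 [0.43303545 0.20126254 0.04450633] ((432.60162353515625, 203.22439575195312), (38.37071228027344, 16.028249740600586), 30.9715576171875)
0 0
[-65.8 127.2 145.9]
[-66.2 125.6 145.9]
```

```bash
python3 -m creep '{"rows":[[-18,33,5,0,0,0,70],[-36,68,20,0,0,0,60],[-54,103,50,0,0,0,50],[-66.5,126.5,75,0,0,0,50],[-66.5,126.5,85,0,0,0,50]]}' 30; python3 -m creep '{"rows":[[0,0,15,0,0,0,40],[0,0,35,0,0,0,40],[0,0,50,0,0,0,40],[0,0,57,0,0,0,40],[0,0,57,0,0,0,40]]}'
```

```text
time: 7.15
tcp_pos: [0.4321, 0.2019, 0.0837]
eef_rot: [[-0.856, -0.517, -0.002], [-0.517, 0.856, 0.0], [0.001, 0.001, -1.0]]
contact_force: [-1.3, -0.2, -1.0]
grip_width: 0.0502
grip_force: 0.0
time: 7.57
tcp_pos: [0.4327, 0.198, 0.0281]
eef_rot: [[-0.858, -0.514, -0.002], [-0.514, 0.858, -0.001], [0.002, 0.0, -1.0]]
contact_force: [-0.7, 0.4, 0.0]
grip_width: 0.04
grip_force: 0.0
```

```bash
python3 -m creep '{"rows":[[0,0,0,0,0,0,40],[0,0,0,0,0,0,40]]}'|head -2;python3 -m creep '{"rows":[[0,0,0,0,0,0,40],[0,0,0,0,0,0,40]]}' |head -2; python3 -m creep '{"rows":[[0,0,0,0,0,0,40]]}' |head -3; python3 -c "
from h import *
o=monitor.get_obs();print(o['qpos'],o['joint_velocities'])"
```

```text
time: 7.73
tcp_pos: [0.434, 0.1987, 0.0299]
time: 7.9
tcp_pos: [0.4338, 0.1988, 0.0296]
time: 7.98
tcp_pos: [0.4336, 0.1987, 0.0293]
eef_rot: [[-0.857, -0.514, 0.001], [-0.514, 0.857, 0.0], [-0.001, -0.0, -1.0]]
[ 2.46242490e+01  1.74585196e+01 -2.60444185e+01  4.64495949e+01
  1.42635634e-03 -6.33959752e+00] [ 0.0462779   0.14324052 -0.30082325 -0.14729384 -0.05028519  0.02443278]
```

```bash
python3 -m creep '{"rows":[[0,3,1,0,0,0,40],[0,5,2,0,0,0,40],[0,5,2,0,0,0,30],[0,5,2,0,0,0,22],[0,5,2,0,0,0,16]]}' 30; python3 -m creep '{"rows":[[0,0,0,0,0,0,12],[0,0,0,0,0,0,8],[0,0,0,0,0,0,4],[0,0,0,0,0,0,4],[0,0,0,0,0,0,4]]}' 30;  python3 -m creep '{"rows":[[0,0,-10,0,0,0,4],[0,0,-40,0,0,0,4],[0,0,-75,0,0,0,4],[0,0,-95,0,0,0,4],[0,0,-95,0,0,0,4]]}' 30;python3 -c "
from h import *
p,d=snap('scene');o=monitor.get_obs();print(o['tcp_pos'])
cv2.imwrite('pics/c6.png',cv2.resize(p[90:230,190:310],None,fx=4,fy=4,interpolation=2)[:,:,::-1])"
```

```text
time: 8.4
tcp_pos: [0.4306, 0.2029, 0.0268]
eef_rot: [[-0.857, -0.515, -0.0], [-0.515, 0.857, -0.0], [0.0, -0.0, -1.0]]
contact_force: [-1.0, 0.3, 0.3]
grip_width: 0.0164
grip_force: 0.1
time: 8.82
tcp_pos: [0.4307, 0.2029, 0.0268]
eef_rot: [[-0.858, -0.514, -0.0], [-0.514, 0.858, -0.0], [0.0, 0.0, -1.0]]
contact_force: [-0.1, 0.2, -0.0]
grip_width: 0.0132
grip_force: 31.5
time: 9.23
tcp_pos: [0.4329, 0.2039, 0.1267]
eef_rot: [[-0.857, -0.514, 0.006], [-0.514, 0.857, 0.003], [-0.007, -0.001, -1.0]]
contact_force: [1.2, 0.6, 0.4]
grip_width: 0.0135
grip_force: 31.5
[0.43207187 0.20354893 0.12443372]
```

View pics/c6.png

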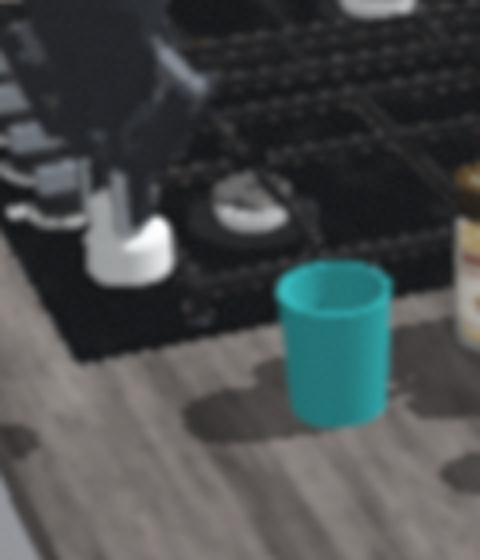

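The knob is in the grip, level, with its skirt at crop (130,250). I raise it and turn it to the shaft's yaw.

```bash
python3 -m creep '{"rows":[[0,0,-15,0,0,7,4],[0,0,-35,0,0,14,4],[0,0,-50,0,0,21,4],[0,0,-60,0,0,28,4],[0,0,-60,0,0,35,4]]}' 30; python3 -m creep '{"rows":[[0,0,0,0,0,1.6,4],[0,0,0,0,0,1.6,4]]}' ; python3 -c "
from h import *
o=monitor.get_obs();print(o['tcp_pos'],o['qpos'],(o['eef_rot'].T@(np.array([.446,-.253,.185])-o['tcp_pos'])*1000).round(1))"
```

```text
time: 9.7
tcp_pos: [0.4312, 0.2031, 0.1833]
eef_rot: [[-0.997, 0.076, 0.002], [0.076, 0.997, 0.001], [-0.001, 0.001, -1.0]]
contact_force: [0.5, 0.5, -0.5]
grip_width: 0.0133
grip_force: 31.5
time: 9.87
tcp_pos: [0.4303, 0.2027, 0.1814]
eef_rot: [[-0.995, 0.1, -0.001], [0.1, 0.995, -0.0], [0.001, -0.0, -1.0]]
contact_force: [0.1, 0.6, -1.0]
grip_width: 0.0135
grip_force: 31.5
[0.43034648 0.20272508 0.18136099] [ 2.52234725e+01  1.02780492e+01 -1.16167600e+01  6.81584222e+01
  6.59450253e-04  3.09473523e+01] [ -61.  -451.9   -3.5]
```

```bash
python3 -m creep '{"rows":[[-3,-25,0,0,0,0,4],[-8,-63,0,0,0,0,4],[-14,-103,0,0,0,0,4],[-19,-143,0,0,0,0,4],[-25,-183,0,0,0,0,4]]}'; python3 -m creep '{"rows":[[-5,-40,0,0,0,0,4],[-11,-80,0,0,0,0,4],[-16,-120,0,0,0,0,4],[-22,-160,0,0,0,0,4],[-27,-200,0,0,0,0,4]]}'; python3 -m creep '{"rows":[[-5,-40,5,0,0,0,4],[-9,-69,30,0,0,0,4],[-9,-69,55,0,0,0,4],[-9,-69,60,0,0,0,4],[-9,-69,60,0,0,0,4]]}'; python3 -m creep '{"rows":[[0,0,0,0,0,0,4],[0,0,0,0,0,0,4],[0,0,0,0,0,0,4]]}';python3 -c "
from h import *
p,d=snap('scene');q,e=snap('top');o=monitor.get_obs();print(o['tcp_pos'],o['eef_rot'])
im=np.hstack([cv2.resize(p[250:370,270:370],None,fx=4,fy=4,interpolation=2),cv2.resize(q[220:300,375:475],None,fx=4,fy=6,interpolation=2)])
cv2.imwrite('pics/c7.png',im[:,:,::-1])
w=world('scene',d);m=np.zeros(w.shape[:2],bool);m[250:345,290:350]=1;m&=p.min(2)>110
for a in np.arange(.07,.13,.005):
  k=m&(w[...,2]>a)&(w[...,2]<a+.005)
  if k.sum()>8:
    r=w[k];A=np.c_[2*r[:,:2],np.ones(len(r))];s=np.linalg.lstsq(A,(r[:,:2]**2).sum(1),rcond=None)[0];print(round(a,3),k.sum(),r[:,:2].min(0).round(3),r[:,:2].max(0).round(3),s[:2].round(4),round(float(np.sqrt(s[2]+s[0]**2+s[1]**2)),4))
"
```

```text
time: 10.28
tcp_pos: [0.4368, 0.0167, 0.1814]
eef_rot: [[-0.995, 0.095, -0.001], [0.095, 0.995, -0.0], [0.001, -0.0, -1.0]]
contact_force: [1.8, 0.1, -1.1]
grip_width: 0.0132
grip_force: 31.5
time: 10.7
tcp_pos: [0.4441, -0.1853, 0.1814]
eef_rot: [[-0.995, 0.096, -0.001], [0.096, 0.995, 0.0], [0.001, 0.0, -1.0]]
contact_force: [0.9, -0.5, -0.8]
grip_width: 0.0136
grip_force: 31.5
time: 11.12
tcp_pos: [0.4455, -0.252, 0.1201]
eef_rot: [[-0.995, 0.098, -0.004], [0.098, 0.995, 0.002], [0.004, 0.002, -1.0]]
contact_force: [-0.3, 0.5, -0.2]
grip_width: 0.0133
grip_force: 31.5
time: 11.37
tcp_pos: [0.4478, -0.2525, 0.1232]
eef_rot: [[-0.995, 0.097, 0.002], [0.097, 0.995, -0.001], [-0.002, -0.001, -1.0]]
contact_force: [0.6, -0.4, -0.9]
grip_width: 0.0133
grip_force: 31.5
[ 0.44767494 -0.25265979  0.12284732] [[-9.95276538e-01  9.70697721e-02  1.43924713e-03]
 [ 9.70687430e-02  9.95277383e-01 -7.68587565e-04]
 [-1.50705674e-03 -6.25251262e-04 -9.99998669e-01]]
0.07 73 [ 0.438 -0.26 ] [ 0.484 -0.116] [ 0.4867 -0.1817] 0.0496
0.075 53 [ 0.438 -0.175] [ 0.47  -0.162] [ 0.4587 -0.1517] 0.0218
0.08 41 [ 0.438 -0.175] [ 0.469 -0.163] [ 0.4591 -0.1494] 0.0243
0.085 48 [ 0.438 -0.175] [ 0.468 -0.163] [ 0.4578 -0.1528] 0.0214
0.09 64 [ 0.438 -0.177] [ 0.469 -0.161] [ 0.4575 -0.1562] 0.0181
0.095 46 [ 0.431 -0.276] [ 0.472 -0.166] [ 0.4663 -0.2208] 0.0547
0.1 82 [ 0.43  -0.277] [ 0.472 -0.249] [ 0.4523 -0.254 ] 0.0211
0.105 80 [ 0.43  -0.276] [ 0.468 -0.25 ] [ 0.4519 -0.2544] 0.0204
0.11 86 [ 0.431 -0.276] [ 0.468 -0.246] [ 0.452  -0.2544] 0.0203
0.115 144 [ 0.432 -0.275] [ 0.472 -0.243] [ 0.4514 -0.2548] 0.0177
0.12 79 [ 0.433 -0.272] [ 0.468 -0.247] [ 0.4512 -0.2537] 0.0165
0.125 44 [ 0.433 -0.272] [ 0.468 -0.247] [ 0.4504 -0.2542] 0.0168
```

View pics/c7.png

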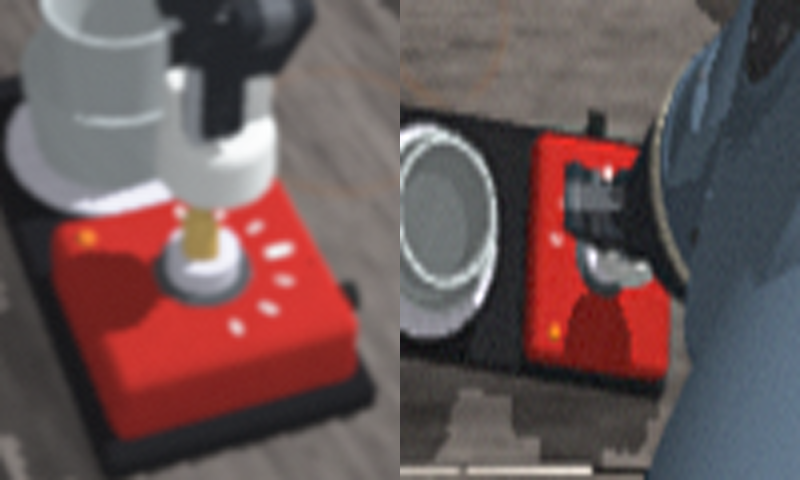

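The knob is over the shaft, but in the scene view its skirt centre (crop 218) is right of the shaft (crop 201), about 5 mm too far in +x. I'll refine with known-radius fits in the same frame.

Run:
```python
from h import *
from scipy.optimize import least_squares
S=np.load('last_scene.npz');p,d=S['p'].astype(int),S['d'];w=world('scene',d);z=w[...,2]
def fit(n,m,R):
    r=w[m][:,:2]; 
    s=least_squares(lambda c:np.hypot(*(r-c).T)-R,r.mean(0)+[.005,.005],loss='soft_l1',f_scale=.001);print(n,m.sum(),s.x.round(4),'rms',np.sqrt(np.mean(s.fun**2)).round(4))
near=np.hypot(w[...,0]-.449,w[...,1]+.253)
white=(p.min(2)>110)
fit('skirt',white&(near<.03)&(z>.098)&(z<.112),.0208)
fit('collar',white&(near<.02)&(z>.048)&(z<.055),.0135)
y=(p[...,0]-p[...,2]>50)&(p[...,1]-p[...,2]>25)&(near<.02)
fit('shaft',y&(z>.059)&(z<.07),.008)
q=w[y&(z>.059)&(z<.072)];print(q.min(0),q.max(0))
```

```text
skirt 220 [ 0.4521 -0.2542] rms 0.0008
collar 69 [ 0.4494 -0.2512] rms 0.0017
shaft 45 [ 0.4498 -0.2518] rms 0.0008
[ 0.44126392 -0.26137798  0.05906325] [ 0.45211885 -0.25085179  0.07199701]
```

Run:
```python
from h import *
S=np.load('last_scene.npz');p=S['p'].astype(int)
for v in (286,290,294,298,300,304,308,311,314,318,322):print(v,' '.join('%d/%d'%(p[v,u,0],p[v,u,2]) for u in range(306,344)))
c=imaging.get_calibration('scene')
def pr(P):
    q=c['extrinsics']@np.r_[P,1];return np.r_[c['fx']*q[0]/-q[2]+c['cx'],c['fy']*-q[1]/-q[2]+c['cy']].round(2)
for P in((.447,-.253,.096),(.447,-.253,.107),(.447,-.253,.067),(.447,-.253,.052),(.457,-.253,.067)):print(P,pr(np.array(P)))
```

```text
286 125/134 126/134 132/139 139/144 146/150 151/154 153/156 155/158 155/159 155/159 153/158 147/153 140/148 137/144 135/142 135/140 137/141 144/148 169/174 212/216 236/238 244/246 247/249 249/250 249/251 250/251 251/252 251/252 250/251 247/249 243/245 232/235 200/200 155/151 131/122 128/119 128/118 125/117
290 123/131 126/134 132/138 142/146 146/151 149/152 152/156 153/157 154/158 156/159 156/160 159/163 160/164 161/165 163/166 169/172 182/187 196/201 209/214 216/221 219/222 221/224 223/227 223/227 221/225 221/224 219/222 218/221 215/220 218/221 221/225 219/223 192/193 149/144 122/114 116/105 120/110 126/117
294 128/137 137/147 150/161 159/167 157/163 152/157 151/156 153/157 154/158 155/160 156/160 157/160 156/161 158/162 158/162 159/162 159/163 160/164 162/166 163/167 166/169 168/171 170/174 175/179 181/186 188/192 194/199 202/208 209/216 216/221 220/219 216/194 194/147 165/112 139/103 129/105 126/106 125/107
298 240/247 240/248 240/248 240/248 238/247 229/237 203/207 173/170 159/157 157/158 156/160 157/162 157/161 157/161 159/162 159/162 159/163 160/165 161/165 163/167 166/169 169/
[... 1632 characters left out ...]
/151 148/159 164/176 178/192 189/203 196/210 203/217 206/221 205/221 199/215 194/209 189/202 186/200 188/202 181/194 147/159 111/123 105/108 142/101 186/80 206/57 211/49 212/50 213/56 218/74 220/95 222/104 222/98 221/84 219/66
322 116/29 115/31 111/32 99/42 80/50 65/56 59/63 65/71 81/89 101/110 118/127 126/136 131/142 137/147 143/153 145/155 146/157 145/156 145/155 137/148 123/135 109/121 100/111 106/104 132/93 170/78 197/61 208/51 212/50 212/51 212/51 212/51 214/52 214/56 214/60 215/65 215/63 213/55
(0.447, -0.253, 0.096) [319.5  292.78]
(0.447, -0.253, 0.107) [319.64 287.13]
(0.447, -0.253, 0.067) [319.15 307.24]
(0.447, -0.253, 0.052) [318.97 314.5 ]
(0.457, -0.253, 0.067) [325.18 305.23]
```

```bash
python3 -m creep '{"rows":[[2,0.5,4,0,0,0,4],[3.8,0.9,8,0,0,0,4],[3.8,0.9,13,0,0,0,4],[3.8,0.9,14,0,0,0,4],[3.8,0.9,14,0,0,0,4]]}';python3 -m creep '{"rows":[[0,0,0,0,0,0,4],[0,0,0,0,0,0,4],[0,0,0,0,0,0,4],[0,0,0,0,0,0,4],[0,0,0,0,0,0,4]]}'
python3 - <<'E'
from h import *
from scipy.optimize import least_squares
p,d=snap('scene');p=p.astype(int);w=world('scene',d);z=w[...,2]
print(monitor.get_obs()['tcp_pos'])
def fit(n,m,R):
    r=w[m][:,:2]; 
    s=least_squares(lambda c:np.hypot(*(r-c).T)-R,r.mean(0)+[.005,.005],loss='soft_l1',f_scale=.001);print(n,m.sum(),s.x.round(4),'rms',np.sqrt(np.mean(s.fun**2)).round(4))
near=np.hypot(w[...,0]-.449,w[...,1]+.253)
white=(p.min(2)>110)
fit('skirt',white&(near<.03)&(z>.083)&(z<.097),.0208)
fit('collar',white&(near<.02)&(z>.048)&(z<.055),.0135)
for v in (290,294,298,302,310,314,318):print(v,' '.join('%d/%d'%(p[v,u,0],p[v,u,2]) for u in [*range(300,316),*range(324,342)]))
im=cv2.resize(p[250:350,270:370].astype(np.uint8),None,fx=6,fy=6,interpolation=2);cv2.imwrite('pics/c8.png',im[:,:,::-1])
E
```

```text
time: 11.88
tcp_pos: [0.443, -0.2515, 0.1072]
eef_rot: [[-0.995, 0.098, -0.001], [0.098, 0.995, 0.0], [0.001, 0.0, -1.0]]
contact_force: [-0.2, 0.7, -0.2]
grip_width: 0.0132
grip_force: 31.5
time: 12.3
tcp_pos: [0.4434, -0.2517, 0.1079]
eef_rot: [[-0.995, 0.098, 0.0], [0.098, 0.995, -0.0], [-0.0, -0.0, -1.0]]
contact_force: [0.1, -0.2, -0.4]
grip_width: 0.013
grip_force: 31.5
[ 0.44342243 -0.25168191  0.10789225]
skirt 218 [ 0.4477 -0.2532] rms 0.0008
collar 65 [ 0.4498 -0.2513] rms 0.0015
290 120/128 119/127 119/126 118/126 120/128 125/133 134/140 144/149 149/152 153/156 155/159 150/154 134/139 122/132 121/131 116/126 37/45 44/49 80/84 146/152 212/219 237/241 245/248 249/251 252/253 252/253 237/239 183/181 135/127 122/112 120/110 117/108 115/106 115/106
294 120/127 120/128 119/127 120/128 121/129 127/134 138/143 147/151 152/156 153/157 155/159 156/159 154/157 148/152 139/146 132/141 238/241 245/247 248/250 249/250 250/251 251/252 251/252 250/252 248/250 244/247 232/232 204/170 184/101 181/76 176/84 159/96 141/104 129/106
298 219/229 227/237 231/240 234/243 234/242 217/227 178/187 15
[... 545 characters left out ...]
 205/49 196/58 182/87 165/121 151/145 147/147 149/135 176/159 209/213 231/239 238/245 234/235 223/178 211/101 210/56 212/49 212/50 213/50 214/52 216/62 217/74 219/91 222/111 224/125 225/130
314 116/30 114/30 115/31 114/30 115/31 115/30 117/31 119/34 119/44 102/54 83/71 94/100 121/131 138/147 142/151 144/144 226/209 238/242 243/249 242/249 233/243 194/211 141/149 139/106 176/77 204/60 211/53 211/72 214/116 221/152 223/162 221/145 220/126 219/104
318 116/29 116/30 117/30 115/28 115/30 115/30 115/31 107/36 87/49 64/57 60/65 81/88 113/121 133/142 140/150 143/152 193/208 188/203 185/199 189/203 182/195 147/159 110/122 106/109 142/102 186/81 206/58 212/50 212/50 213/56 218/75 220/94 223/104 222/98
```

View pics/c8.png

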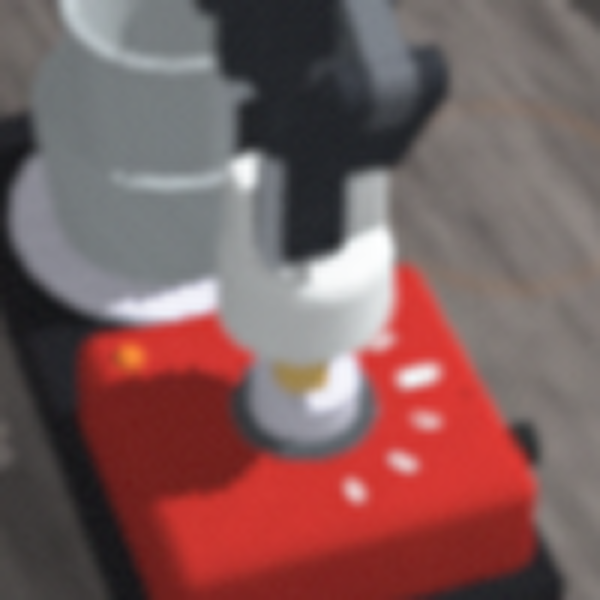

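Silhouettes now agree: skirt centre u=320.6 against the axis at 320.75, and the depth direction is within about 1 mm. I lower it slowly and watch the force.

```bash
python3 -m creep '{"rows":[[0,0.6,2,0,0,0,4],[0,0.6,4,0,0,0,4],[0,0.6,6,0,0,0,4],[0,0.6,8,0,0,0,4],[0,0.6,9,0,0,0,4]]}';python3 -m creep '{"rows":[[0,0,1,0,0,0,4],[0,0,2,0,0,0,4],[0,0,2,0,0,0,4]]}'
```

```text
time: 12.77
tcp_pos: [0.4433, -0.251, 0.0984]
eef_rot: [[-0.995, 0.098, -0.0], [0.098, 0.995, 0.0], [0.0, 0.0, -1.0]]
contact_force: [-0.8, -0.3, -0.3]
grip_width: 0.013
grip_force: 31.5
time: 13.02
tcp_pos: [0.4434, -0.251, 0.0966]
eef_rot: [[-0.995, 0.098, -0.0], [0.098, 0.995, 0.0], [0.0, 0.0, -1.0]]
contact_force: [0.8, 0.3, -0.0]
grip_width: 0.0134
grip_force: 31.6
```

It is already 5 mm over the tip with no force, so the D is mating. I continue down.

```bash
python3 -m creep '{"rows":[[0,0,1.5,0,0,0,4],[0,0,3,0,0,0,4],[0,0,4.5,0,0,0,4],[0,0,6,0,0,0,4],[0,0,7,0,0,0,4]]}';python3 -m creep '{"rows":[[0,0,1,0,0,0,4],[0,0,2,0,0,0,4],[0,0,3,0,0,0,4],[0,0,4,0,0,0,4],[0,0,4,0,0,0,4]]}'
```

```text
time: 13.43
tcp_pos: [0.4435, -0.2509, 0.0896]
eef_rot: [[-0.995, 0.098, 0.0], [0.098, 0.995, 0.0], [-0.0, 0.0, -1.0]]
contact_force: [1.1, 2.5, 1.0]
grip_width: 0.0133
grip_force: 31.7
time: 13.85
tcp_pos: [0.4435, -0.2509, 0.0857]
eef_rot: [[-0.995, 0.098, 0.0], [0.098, 0.995, 0.0], [-0.0, 0.0, -1.0]]
contact_force: [1.9, 3.1, 1.6]
grip_width: 0.0136
grip_force: 31.9
```

```bash
python3 -m creep '{"rows":[[-0.4,0.7,0.5,0,0,0,4],[-0.4,0.7,1,0,0,0,4],[-0.4,0.7,2,0,0,0,4],[-0.4,0.7,3,0,0,0,4],[-0.4,0.7,3,0,0,0,4]]}';python3 -m creep '{"rows":[[0,0,1,0,0,0,4],[0,0,2,0,0,0,4],[0,0,2,0,0,0,4]]}'
```

```text
time: 14.27
tcp_pos: [0.4438, -0.2505, 0.0826]
eef_rot: [[-0.995, 0.098, -0.0], [0.098, 0.995, -0.0], [0.0, -0.0, -1.0]]
contact_force: [0.7, 0.0, 0.3]
grip_width: 0.0133
grip_force: 31.7
time: 14.52
tcp_pos: [0.4438, -0.2505, 0.0807]
eef_rot: [[-0.995, 0.098, -0.0], [0.098, 0.995, -0.0], [0.0, -0.0, -1.0]]
contact_force: [0.5, 0.4, 2.8]
grip_width: 0.0131
grip_force: 31.9
```

```bash
python3 -m creep '{"rows":[[0,0,1,0,0,0,4],[0,0,2,0,0,0,4],[0,0,3,0,0,0,4],[0,0,4,0,0,0,4],[0,0,4,0,0,0,4]]}';python3 -m creep '{"rows":[[0,0,0.5,0,0,0,4],[0,0,1,0,0,0,4],[0,0,1,0,0,0,4],[0,0,1,0,0,0,4]]}'; python3 -c "
from h import *
import time
print(monitor.get_obs()['contact_force'],monitor.get_obs()['tcp_pos'])
p,d=snap('scene');im=cv2.resize(p[250:350,270:370],None,fx=6,fy=6,interpolation=2);cv2.imwrite('pics/c9.png',im[:,:,::-1])"
```

```text
time: 14.93
tcp_pos: [0.4438, -0.2505, 0.0767]
eef_rot: [[-0.995, 0.098, -0.0], [0.098, 0.995, -0.0], [0.0, -0.0, -1.0]]
contact_force: [-1.3, 0.0, 5.9]
grip_width: 0.0136
grip_force: 32.4
time: 15.27
tcp_pos: [0.4439, -0.2505, 0.0759]
eef_rot: [[-0.995, 0.098, 0.0], [0.098, 0.995, -0.0], [-0.0, -0.0, -1.0]]
contact_force: [-1.9, -0.1, 5.9]
grip_width: 0.0135
grip_force: 32.5
[-1.93596917 -0.12407702  5.86845751] [ 0.44385881 -0.25046654  0.07589704]
```

View pics/c9.png

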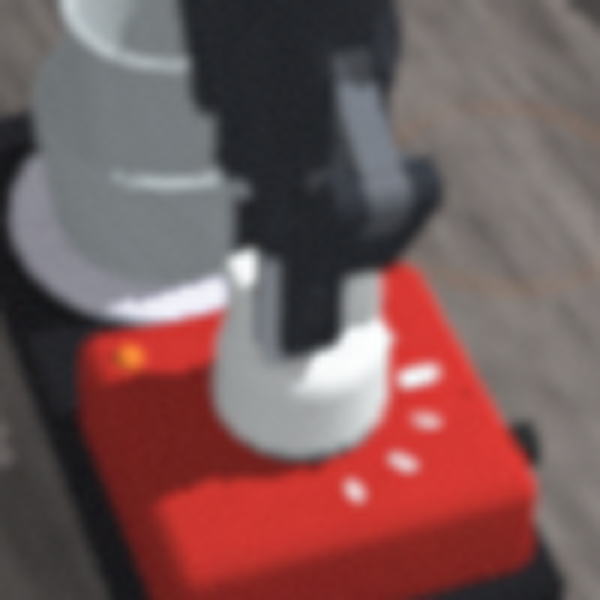

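The knob is seated with its skirt covering the collar; the cup is undisturbed. I press slightly more and take several force readings.

```bash
for i in 1 2; do python3 -m creep '{"rows":[[0,0,0,0,0,0,4],[0,0,0,0,0,0,4]]}' | grep -E "tcp|contact"; done; python3 -m creep '{"rows":[[0,0,0.5,0,0,0,4],[0,0,1,0,0,0,4],[0,0,1,0,0,0,4]]}' | grep -E "tcp|contact"; for i in 1 2 3; do python3 -m creep '{"rows":[[0,0,0,0,0,0,4],[0,0,0,0,0,0,4]]}' | grep -E "tcp|contact"; done
```

```text
tcp_pos: [0.4438, -0.2505, 0.0759]
contact_force: [-2.7, 0.2, 6.1]
tcp_pos: [0.4438, -0.2505, 0.0759]
contact_force: [-2.4, 0.4, 7.3]
tcp_pos: [0.4438, -0.2505, 0.0749]
contact_force: [-2.0, 0.9, 8.1]
tcp_pos: [0.4439, -0.2505, 0.075]
contact_force: [-1.9, 0.9, 7.4]
tcp_pos: [0.4439, -0.2505, 0.075]
contact_force: [-2.5, 1.1, 7.3]
tcp_pos: [0.4438, -0.2505, 0.0749]
contact_force: [-2.7, -0.0, 8.2]
```

The force slope is about 0.9 N/mm from z≈0.0835, which matches home plus the spring. At about 7.7 N the shaft is roughly 8.5 mm down. I hand in.

```bash
python3 -c "
from cell import manip;print(manip.close_job())"
```

```text
the job is handed in; nothing more can be done
None
```

I handed the job in at about 16.5 s of the 51 s: the cup is nested and centred in the pot and released, and the knob is fully home on the D-shaft. The gripper is still holding the knob down at about 7.7 N, which puts the shaft roughly 8.5 mm into its 10 mm of travel.

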